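# Switch the bench lamp unit over with the flat screwdriver

## Robot

A 6-joint arm with a two-finger parallel gripper is mounted at the origin on the work surface. World frame = base frame: x ahead of the robot, y to its left, z up, the work surface at z = 0. Lengths are in mm, angles in rad, forces in N, time in s.
With the tool pointing down it reaches from about 350 to 875 mm from the base axis. Payload 4.2 kg.
Tool frame: the origin (TCP) lies between the finger pads; the fingertips stand 25 mm ahead of it and the grasp point (between the pads) lies 6 mm ahead of it; z points along the fingers, x is the direction in which the jaws open and shut, and the axes are right-handed (so a half turn about z gives the same grasp; the last joint's range is limited). The gripper opens to 85 mm and grips with 20 to 120 N. Pads are 22 mm wide; open, the fingers measure 114 mm over their backs; the gripper's body (76 mm by 85 mm) begins 54 mm behind the grasp point. The pads swing forward as they close: fully open they stand 13 mm farther back than shut.
Start: joints at [-0.926, 0.385, 0.008, 0, -1.194, -0.259], TCP at [235.201, -579.033, 228.012] pointing down, gripper open.
Joint ranges: [-3.14, 3.14], [-1.21, 2.06], [-1.07, 1.41], [-3.16, 2.05], [-2.99, -0.16], [-3.1, 3.1]. Speed limits (rad/s): [2.79, 2.79, 3.14, 3.14, 3.14, 3.14].

## Interface

Orientations are given as a unit quaternion [w, x, y, z].
In Python, from workcell import r gives the robot as it stands.
- The arm moves only by the tool play_rows, never from a script. Its argument "motion" is a list that holds one entry, the list of rows, each a list of 6 numbers: the shift along the tool's x, y, z in mm, then the turn, a rotation vector about the tool's x, y, z in rad. A call has exactly 5 rows; each row is the pose to reach, as a shift and turn from the pose commanded when the call began, along the tool's axes at that moment; what a row does not reach only later rows make up. A row lasts 1/12 s, in which the tool goes at most 41.7 mm and 7.16 degrees, less where a joint would pass 70% of its speed; a pose out of reach is approached as far as the arm can. A call with a gripper value outside its range is refused whole. "hand" is the opening, from 0 (shut) to 1 (fully open), set as the call begins (left out, the last holds). The fingers move at their own pace and stop on an object; the grip force is fixed at half the most. Time passes only in rows, so rows that repeat a pose let the fingers close, or fill a call up. It gives the time, the measured TCP pose, the force and the opening at its end, in the units of the state.
- r.get_state(): the state, without advancing time (a new reading comes with each control period).
- r.capture(name): name is "scene" or "top" or "wrist"; returns the picture (384x512x3 uint8, red, green, blue); there is no depth.
- r.calibration(name): a dict with "vfov" (degrees; the focal length in pixels is half the picture's height over the tangent of half this angle, whatever the lens; pixels are square), "cx", "cy" (the principal point, pixels), "R" (3x3) and "t" (3): a world point X has camera coordinates R X + t. Camera axes: x right, y down, z forward; pixel columns grow to the right and rows downward; lengths in mm; the calibration is good to about 2 mm. A picture is of the moment at which its call begins: read the wrist's pose just before it. calibration takes no time and is no camera call; for the wrist camera it gives the pose at the moment of the call.
- r.close_job(): hands the job in, once; it reports no verdict.
The state is a dict: "time_s": time; "joints": joint angles; "joint_vel": joint speeds; "joint_efforts": joint torques, N m; "position": TCP position; "tcp_rot": TCP orientation; "ft_force": force on the tool from outside, world axes, zero at the start; "wrist_torque": the same for the moment, N m; "finger_gap": finger opening in mm.
Only numpy, scipy, OpenCV 4.12 (cv2) and the standard library are available. Lean on these libraries where they do the work, as an engineer would, in place of code of your own. Each camera call takes 0.05 s, during which the arm holds its last target. There are 200 camera calls.

## Task

Switch the lamp unit to its other mode: take the flat screwdriver (the one with the slab-sided handle) out of the rack, put its blade in the slotted selector on the lid of the white unit and turn the selector clockwise a quarter turn, up to its stop. Turn it with the screwdriver, not with the fingers, and leave the hand knob beside it as it is. Then hang the screwdriver upright in the same opening of the rack that it came from, and let go.

Things in the scene. Friction and masses are not known exactly. Their poses are not given: they have to be found in the camera images.
- driver_grip (a point): Centre of the flat screwdriver's handle, a black upright slab 80 mm tall (z, up), 34 mm wide (y) and 22 mm thick (x): grip it on the flat sides facing +x and -x. 40 mm below is a round guard 48 mm across, 6 mm thick, then a 9 mm shank and a steel blade 20 mm wide (y), 4 mm thick (x). It hangs upright in any one of the rack's three openings: note which. The two other drivers have round handles.
- driver_tip (a point): Middle of the end of the flat screwdriver's blade: same axes as driver_grip, 121 mm below it. 20 mm above the table while the driver hangs in the rack. The driver weighs about 130 g.
- rack: Aluminium rack for three drivers, fixed: a plate 260 mm (y) x 80 mm (x), its top 95 mm above the table, 12 mm thick, on two end cheeks. Origin on the table under its middle. Openings at y = -80, 0 and 80 mm, each 30 mm (y) x 22 mm (x), bevelled by 4 mm; a driver's guard rests over the opening. At the start each driver is central in its opening, blade along the rack's y.
- selector_slot (a point): Middle of the slot's mouth, on the axis and top face of the slotted selector: an aluminium dial 52 mm across on the lid of the white unit (160 x 150 mm, lid 60 mm up; dial 15 mm above it). The slot runs along x (45 mm long), is 8 mm wide, flared over its upper 7 mm to 16 mm at the mouth, and 11 mm deep. z up; the frame turns with the dial. The blade has about 12 degrees of play in it.
- selector (a joint): Angle of the slotted selector, rad: 0 to 0.15 at the start (slot front to back on the unit), grows as it turns clockwise seen from above, 1.57 at its stop (slot across the unit). It stays where it is left; turning it takes about 0.12 N m. Because of the play, a blade set in line with the slot must turn about 100 degrees to bring it to the stop.
- dimmer (a joint): Angle of the black hand knob with a bar grip (36 mm across, 44 mm above the lid), 75 mm beside the selector on the same lid. Near 0 rad at the start; not to be turned.
Mind the look-alikes: they are no part of the job. What is shaped like the part that bears driver_grip but green is not meant. What is shaped like the part that bears selector_slot but blue is not meant.

How it is judged (in metres and radians):
On the way, in this order (a step that is already met when the one before it is completed fails the run):
1. the blade is in the selector's slot, the selector not yet turned (horizontal distance between driver_tip and selector_slot below 0.01 m and z of driver_tip in the frame of selector_slot below -0.005 m and value of joint selector below 0.7 rad), for 0.1 s.
2. the selector is turned a quarter turn clockwise with the blade in its slot (horizontal distance between driver_tip and selector_slot below 0.012 m and z of driver_tip in the frame of selector_slot below -0.003 m and value of joint selector above 1.22 rad), for 0.1 s.
At the end, for the whole second after the job is handed in: The selector stands within 20 degrees of its stop, and the flat screwdriver hangs at rest, upright within 10 degrees, in the opening it came from (handle centre within 20 mm of where it was) (value of joint selector above 1.22 rad and distance of driver_grip from where it was at the start of the episode below 0.02 m and angle between driver_grip's own z axis and vertical below 0.175 rad and linear speed of driver below 0.03 m/s); the robot touches nothing.
It fails at once if the fingers push the selector (contact force between the fingers and selector above 2 N).
It fails at once if the hand knob is turned by more than 20 degrees (value of joint dimmer above 0.35 rad).
It also fails if it takes over 53 s, if anything falls off the work surface, if the arm or the gripper's body presses on something with over 40 N, if the wrist force passes 120 N, or if a joint passes its speed limit or range.

## Working session

There is one attempt and no reset: what is moved stays moved. The work goes in short steps, Python scripts to look and compute and a tool call to move; the robot and the scene stay as the last step left them, time stands still between calls to the robot, and variables do not carry over. Pictures are saved under pics/ and viewed, about 8 in all and at most 12, crops included, and the job is handed in when it is done.

Besides the shell and the picture viewer there is one more tool, called after "Call:" as name([rows], argument=value, ...), one row to a line, values as JSON. play_rows: Moves the arm, as the interface text tells. Its arguments: {"type":"object","properties":{"motion":{"type":"array"},"hand":{"type":"number"}},"required":["motion"]}

```bash
ls; mkdir -p pics; python3 - <<'E'
from workcell import r
import cv2,numpy as np
s=r.get_state();print(s)
a=r.capture("scene");b=r.capture("top")
np.save("pics/scene.npy",a);np.save("pics/top.npy",b)
cv2.imwrite("pics/scene.png",a[...,::-1]);cv2.imwrite("pics/top.png",b[...,::-1])
for n in("scene","top","wrist"):print(n,r.calibration(n))
E
```

```text
pics
{'time_s': 0.0, 'joints': array([-9.26407876e-01,  3.85556899e-01,  6.62474973e-03, -4.88157623e-04,
       -1.19400462e+00, -2.58615812e-01]), 'joint_vel': array([ 0.00054124, -0.00011212, -0.00186029, -0.00014743, -0.0005138 ,
       -0.00073805]), 'joint_efforts': array([-9.01140593e-04, -3.92291451e+01,  1.88399041e+01,  4.18629661e+00,
       -4.60869516e-03,  2.26988595e-05]), 'position': array([ 234.97236027, -578.50922521,  226.9225762 ]), 'tcp_rot': array([-9.36768952e-04,  5.58520822e-01,  8.29489780e-01,  5.65071690e-04]), 'ft_force': array([ 0.50764712,  0.07005357, -0.08562298]), 'wrist_torque': array([-0.0601503 ,  0.02684445,  0.02860356]), 'finger_gap': 85.43936799806285}
scene {'vfov': 43.20745168097628, 'cx': 249.29740509268805, 'cy': 185.81999822496095, 'R': array([[-0.35022397,  0.93656162,  0.0139822 ],
       [ 0.67478988,  0.26263203, -0.68969779],
       [-0.64961665, -0.23211365, -0.72396233]]), 't': array([ 131.67274712, -251.35118346, 1560.58987679])}
top {'vfov': 55.570484536054884, 'cx': 251.41878607481328, 'cy': 197.9776852216338, 'R': array([[ 0.0056468 , -0.99955956, -0.02913418],
       [-0.99454212, -0.0025783 , -0.10430402],
       [ 0.10418296,  0.02956416, -0.99411864]]), 't': array([ 55.02592585, 509.6654484 , 833.07388959])}
wrist {'vfov': 71.00907122651353, 'cx': 252.7491107141616, 'cy': 190.87963031812635, 'R': array([[-0.37526524,  0.92691435,  0.00240479],
       [ 0.89485854,  0.36160845,  0.26166299],
       [ 0.24166959,  0.10034497, -0.96515631]]), 't': array([623.74034694, -34.6502479 , 378.44458519])}
```

View pics/scene.png

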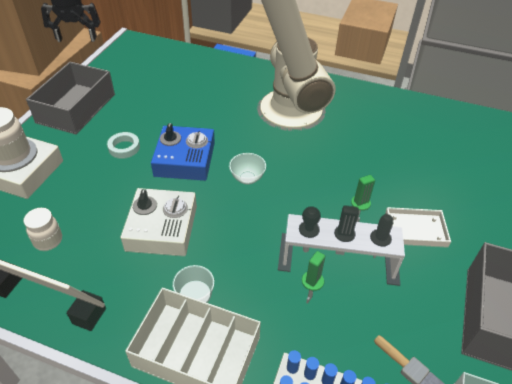

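View pics/top.png

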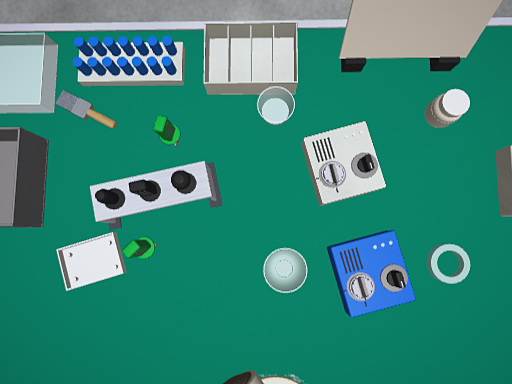

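The scene shows the rack at about (345,235), with three black drivers and green look-alikes beside it. The white unit is at (160,220), its selector at (177,207). In the top view the rack is at (150,190), the white unit at (345,163), its selector at (332,174) and the knob at (367,163). I'll zoom in on both.

```bash
python3 - <<'E'
import cv2,numpy as np
a=cv2.imread("pics/scene.png");b=cv2.imread("pics/top.png")
f=lambda im,x,y,w,h,W=400,H=300:cv2.resize(im[y:y+h,x:x+w],(W,H),interpolation=cv2.INTER_CUBIC)
o=np.vstack([np.hstack([f(b,85,145,140,105),f(b,295,115,100,75)]),np.hstack([f(a,275,185,140,105),f(a,115,180,100,75)])])
cv2.imwrite("pics/z.png",o)
E
```

```text
(no output)
```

View pics/z.png

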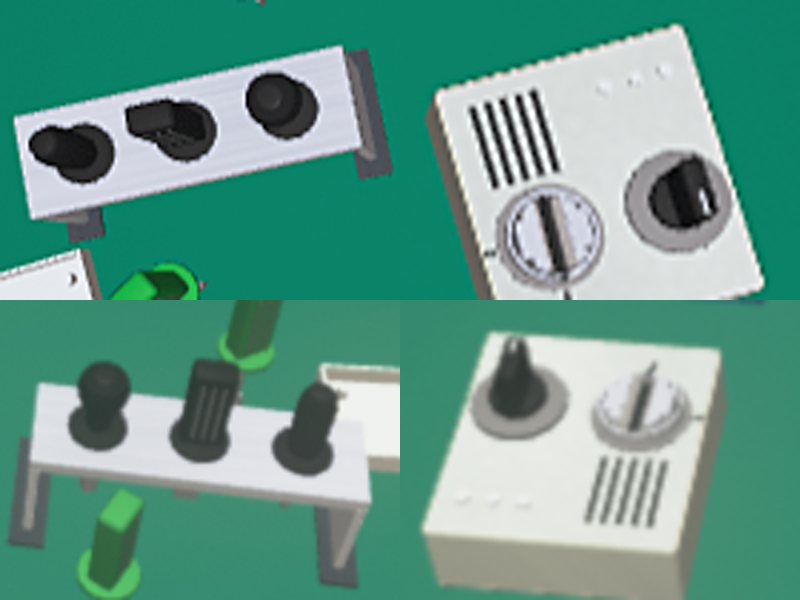

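The flat driver is the middle one: a slab handle in the centre opening. The dial is at top-view pixel (333,174).

```bash
cat >h.py <<'E'
import cv2,numpy as np
from workcell import r
from scipy.spatial.transform import Rotation as Ro
def foc(c):return 192/np.tan(np.radians(c["vfov"]/2))
def ray(c,uv,z):
    uv=np.atleast_2d(np.asarray(uv,float));f=foc(c)
    d=np.c_[(uv-[c["cx"],c["cy"]])/f,np.ones(len(uv))]@c["R"]
    o=-c["R"].T@c["t"]
    return o+d*((z-o[2])/d[:,2])[:,None]
def proj(c,X):
    p=np.atleast_2d(X)@c["R"].T+c["t"];return p[:,:2]/p[:,2:]*foc(c)+[c["cx"],c["cy"]]
def pose():
    s=r.get_state();w,x,y,z=s["tcp_rot"];return s["position"],Ro.from_quat([x,y,z,w]).as_matrix(),s
E
python3 - <<'E'
from h import *
b=cv2.imread("pics/top.png");c=r.calibration("top")
m=np.zeros(b.shape[:2],np.uint8);m[150:235,82:220]=1
g=b.astype(int);k=((g.min(2)>140)&(m>0)).astype(np.uint8)
k[225:]=0
k=cv2.morphologyEx(k,cv2.MORPH_OPEN,np.ones((3,3)))
n,l,st,ce=cv2.connectedComponentsWithStats(k);print(st)
i=1+st[1:,4].argmax();cn=cv2.findContours((l==i).astype(np.uint8),0,2)[0][0]
X=ray(c,cn[:,0],95)[:,:2].astype(np.float32)
R=cv2.minAreaRect(X);print(R);print(cv2.boxPoints(R))
print("dial",ray(c,[(332.75,174.25)],75),"knob base",ray(c,[((678-400)/4+295,201/4+115)],64))
print("slot ends",ray(c,[((541-400)/4+295,198/4+115),((562-400)/4+295,275/4+115)],75))
W=r.calibration("wrist");p,Rt,s=pose()
print("cam in tool",Rt.T@(-W["R"].T@W["t"]-p),"cam axes in tool\n",Rt.T@W["R"].T,"\nRt",Rt)
E
```

```text
[[     0      0    512    384 193781]
 [    90    161    122     60   2827]]
((517.7611694335938, 278.0439147949219), (80.92374420166016, 260.15155029296875), 12.579141616821289)
[[449.9416  396.18527]
 [506.59946 142.27835]
 [585.58075 159.90256]
 [528.92285 413.80948]]
dial [[ 558.14933783 -125.51362632   75.        ]] knob base [[ 580.68615284 -199.37761234   64.        ]]
slot ends [[ 580.23435231 -120.33996645   75.        ]
 [ 536.75908397 -131.21907038   75.        ]]
cam in tool [   0.18558711  -66.31222348 -145.76905505] cam axes in tool
 [[ 9.99999455e-01 -1.02019755e-03  2.23491196e-04]
 [ 9.26141766e-04  9.65141472e-01  2.61727113e-01]
 [-4.82713983e-04 -2.61726764e-01  9.65141890e-01]] 
Rt [[-3.76123961e-01  9.26569023e-01 -7.81842975e-04]
 [ 9.26567359e-01  3.76124768e-01  1.75708891e-03]
 [ 1.92213466e-03 -6.35469417e-05 -9.99998151e-01]]
```

Call:
play_rows([
  [[28,24,-4,0,0,0],[56,48,-8,0,0,0],[84,72,-12,0,0,0],[112,95,-16,0,0,0],[140,119,-20,0,0,0]],
], hand=1)

```text
time_s: 0.52
position: [292.6, -402.8, 247.6]
tcp_rot: [-0.001, 0.559, 0.829, 0.0]
ft_force: [1.6, 0.4, 0.4]
finger_gap: 85.4
```

Call:
play_rows([
  [[28,24,-3,0,0,0],[56,48,-6,0,0,0],[84,72,-9,0,0,0],[112,95,-12,0,0,0],[140,119,-15,0,0,0]],
])

```text
time_s: 0.93
position: [350.1, -228.3, 263.0]
tcp_rot: [-0.0, 0.559, 0.829, 0.0]
ft_force: [1.2, -0.1, 0.5]
finger_gap: 85.5
```

Call:
play_rows([
  [[28,24,0,0,0,0],[56,48,0,0,0,0],[84,72,0,0,0,0],[112,95,0,0,0,0],[140,119,0,0,0,0]],
])

```text
time_s: 1.35
position: [407.6, -53.8, 263.0]
tcp_rot: [-0.0, 0.558, 0.83, 0.0]
ft_force: [-0.1, -0.7, -0.3]
finger_gap: 85.6
```

Call:
play_rows([
  [[28,24,0,0,0,-0.1],[56,48,0,0,0,-0.2],[84,72,0,0,0,-0.3],[112,95,0,0,0,-0.4],[140,119,0,0,0,-0.5]],
])

```text
time_s: 1.77
position: [465.2, 120.7, 262.8]
tcp_rot: [-0.0, 0.333, 0.943, -0.0]
ft_force: [1.0, -0.4, -0.0]
finger_gap: 85.0
```

```bash
cat >>h.py <<'E'
def go(pos,yaw):
    "remaining shift in tool axes and turn to a tool-down pose with tool x at yaw (deg)"
    p,R,s=pose();a=np.radians(yaw);c,sn=np.cos(a),np.sin(a)
    T=np.array([[c,sn,0],[sn,-c,0],[0,0,-1]])
    print("t",s["time_s"],"pos",p.round(1),"yaw",np.degrees(np.arctan2(R[1,0],R[0,0])).round(2),"j6",s["joints"][5].round(2),"gap",s["finger_gap"].round(1),"F",s["ft_force"].round(1))
    print("shift",(R.T@(np.array(pos)-p)).round(1),"turn",Ro.from_matrix(R.T@T).as_rotvec().round(4))
E
python3 -c "
from h import *
go((518,278,262),192.6)"
```

```text
Traceback (most recent call last):
  File "h.py", line 18, in go
    print("t",s["time_s"],"pos",p.round(1),"yaw",np.degrees(np.arctan2(R[1,0],R[0,0])).round(2),"j6",s["joints"][5].round(2),"gap",s["finger_gap"].round(1),"F",s["ft_force"].round(1))
                                                                                                                                   ^^^^^^^^^^^^^^^^^^^^^
AttributeError: 'float' object has no attribute 'round'
```

```bash
sed -i 's/s\["finger_gap"\].round(1)/round(s["finger_gap"],1)/' h.py
python3 -c "
from h import *
go((518,278,262),192.6)"
```

```text
t 1.7667 pos [465.2 120.7 262.8] yaw 141.07 j6 -1.27 gap 85.0 F [ 1.  -0.4 -0. ]
shift [ 57.8 155.5   0.8] turn [-2.000e-04 -5.000e-04 -8.994e-01]
```

Call:
play_rows([
  [[12,31,0,0,0,-0.12],[24,62,0,0,0,-0.24],[36,93,0,0,0,-0.36],[48,124,0,0,0,-0.48],[58,155,1,0,0,-0.6]],
])

```text
time_s: 2.18
position: [518.6, 277.4, 261.7]
tcp_rot: [-0.0, 0.039, 0.999, -0.0]
ft_force: [1.0, -0.7, 0.3]
finger_gap: 85.3
```

Call:
play_rows([
  [[0,0,0,0,0,-0.1],[0,0,0,0,0,-0.2],[0,0,0,0,0,-0.3],[0,0,0,0,0,-0.3],[0,0,0,0,0,-0.3]],
])

```text
time_s: 2.6
position: [518.4, 275.6, 261.5]
tcp_rot: [-0.0, -0.106, 0.994, -0.0]
ft_force: [-0.4, -0.5, 0.4]
finger_gap: 85.6
```

```bash
python3 - <<'E'
from h import *
go((518,278,262),192.6);print(r.get_state()["joints"].round(2))
c=r.calibration("wrist");a=r.capture("wrist")[...,::-1].copy()
cv2.imwrite("pics/w1.png",a)
import pickle;pickle.dump(c,open("pics/w1.pkl","wb"))
print(proj(c,[[517.8,278,181],[517.8,278,95]]))
E
```

```text
t 2.6 pos [518.4 275.6 261.5] yaw -167.83 j6 -0.55 gap 85.6 F [-0.4 -0.5  0.4]
shift [-0.1  2.5 -0.5] turn [-0.0004 -0.001  -0.0074]
[ 0.76  0.3  -0.03 -0.   -1.24 -0.55]
[[252.63230767 198.62488097]
 [252.56978939 177.6194691 ]]
```

View pics/w1.png

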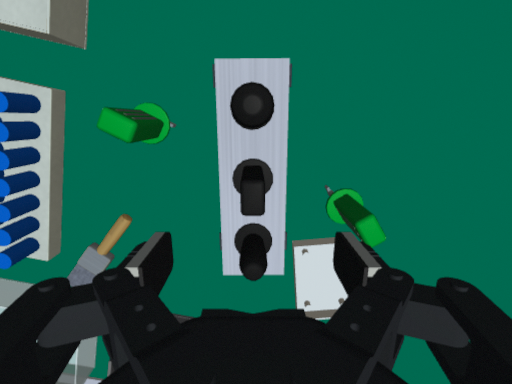

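The wrist view shows the slab handle's top at about (252,197), against a predicted (252.6,198.6). I'll refine with the plate outline.

```bash
python3 - <<'E'
from h import *
import pickle
c=pickle.load(open("pics/w1.pkl","rb"));b=cv2.imread("pics/w1.png")
k=(b.min(2)>130).astype(np.uint8);k[:,:205]=0;k[:,291:]=0;k[285:]=0
n,l,st,ce=cv2.connectedComponentsWithStats(k);i=1+st[1:,4].argmax()
cn=cv2.findContours((l==i).astype(np.uint8),0,2)[0][0]
R=cv2.minAreaRect(ray(c,cn[:,0],95)[:,:2].astype(np.float32));print(R)
# guard (disc at z 98..101 on plate) + handle top
d=(b.max(2)<70).astype(np.uint8);d[:,:230]=0;d[:,276:]=0;d[:155]=0;d[218:]=0
ys,xs=np.where(d);print("dark x",xs.min(),xs.max(),ys.min(),ys.max())
t=d.copy();
for y in (160,170,178,190,200,205,210,214):
  q=np.where(d[y])[0];print(y,q.min() if len(q) else None,q.max() if len(q) else None)
E
```

```text
((518.0794067382812, 277.99005126953125), (79.6317367553711, 259.409912109375), 12.464089393615723)
dark x 233 272 159 214
160 246 259
170 235 269
178 233 272
190 237 267
200 241 264
205 241 264
210 241 264
214 243 261
```

Call:
play_rows([
  [[0,2.5,30,0,0,-0.005],[0,2.5,60,0,0,-0.005],[0,2.5,85,0,0,-0.005],[0,2.5,105,0,0,-0.005],[0,2.5,114,0,0,-0.005]],
])

```text
time_s: 3.07
position: [516.6, 276.8, 144.9]
tcp_rot: [-0.002, -0.109, 0.994, -0.001]
ft_force: [0.7, 0.6, -0.8]
finger_gap: 85.6
```

Call:
play_rows([
  [[0,0,0,0,0,0],[0,0,0,0,0,0],[0,0,0,0,0,0],[0,0,0,0,0,0],[0,0,0,0,0,0]],
], hand=0)

```text
time_s: 3.48
position: [518.7, 278.6, 149.5]
tcp_rot: [0.001, -0.11, 0.994, 0.001]
ft_force: [-0.4, 0.2, 0.2]
finger_gap: 25.8
```

Call:
play_rows([
  [[0,0,0,0,0,0],[0,0,0,0,0,0],[0,0,0,0,0,0],[0,0,0,0,0,0],[0,0,0,0,0,0]],
])

```text
time_s: 3.9
position: [518.5, 278.5, 149.4]
tcp_rot: [0.001, -0.11, 0.994, 0.0]
ft_force: [-2.2, 0.0, 5.4]
finger_gap: 21.1
```

```bash
python3 -c "
from h import *
go((518,278,275),192.5)"
```

```text
t 3.9 pos [518.5 278.5 149.4] yaw -167.37 j6 -0.55 gap 21.1 F [-2.2  0.   5.4]
shift [   0.4   -0.3 -125.6] turn [0.0007 0.0019 0.0023]
```

Call:
play_rows([
  [[0,0,-12,0,0,0],[0,0,-37,0,0,0],[0,0,-67,0,0,0],[0,0,-97,0,0,0],[0,0,-125,0,0,0]],
])

```text
time_s: 4.32
position: [517.7, 277.9, 273.8]
tcp_rot: [-0.0, -0.11, 0.994, -0.0]
ft_force: [0.2, 0.7, -1.4]
finger_gap: 21.0
```

Call:
play_rows([
  [[4,-35,0,0,0,-0.08],[8,-70,0,0,0,-0.18],[12,-105,0,0,0,-0.28],[16,-140,0,0,0,-0.38],[20,-172,0,0,0,-0.48]],
])

```text
time_s: 4.73
position: [535.4, 104.2, 272.3]
tcp_rot: [-0.001, -0.345, 0.939, 0.0]
ft_force: [0.7, -0.9, -0.7]
finger_gap: 21.1
```

```bash
python3 -c "
from h import *
go((558,-125.5,275),284)"
```

```text
t 4.7333 pos [535.4 104.2 272.3] yaw -139.61 j6 0.22 gap 21.1 F [ 0.7 -0.9 -0.7]
shift [ 131.7 -189.6   -2.7] turn [ 1.4000e-03 -3.0000e-04 -1.1103e+00]
```

Call:
play_rows([
  [[17,-25,0,0,0,-0.1],[34,-50,0,0,0,-0.2],[51,-74,0,0,0,-0.3],[68,-98,0,0,0,-0.4],[80,-115,0,0,0,-0.5]],
])

```text
time_s: 5.15
position: [548.4, -35.7, 272.2]
tcp_rot: [-0.001, -0.566, 0.824, 0.0]
ft_force: [0.4, 0.6, -1.7]
finger_gap: 21.3
```

Call:
play_rows([
  [[0,0,0,0,0,-0.1],[0,0,0,0,0,-0.2],[0,0,0,0,0,-0.3],[0,0,0,0,0,-0.4],[0,0,0,0,0,-0.5]],
])

```text
time_s: 5.57
position: [548.5, -33.7, 272.0]
tcp_rot: [0.0, 0.753, -0.658, -0.001]
ft_force: [-0.2, 0.2, -3.0]
finger_gap: 21.3
```

```bash
python3 - <<'E'
from h import *
go((558,-125.5,275),284);print(r.get_state()["joints"].round(2))
c=r.calibration("wrist");a=r.capture("wrist")[...,::-1].copy()
cv2.imwrite("pics/w2.png",a)
import pickle;pickle.dump(c,open("pics/w2.pkl","wb"))
p,R,s=pose();print("tip",p+R[:,2]*129.4,"proj tip",proj(c,p+R[:,2]*129.4))
print(proj(c,[[558.1,-125.5,75],[580.7,-199.4,64]]))
E
```

```text
t 5.5667 pos [548.5 -33.7 272. ] yaw -82.35 j6 1.47 gap 21.3 F [-0.2  0.2 -3. ]
shift [92.2  2.8 -3. ] turn [ 0.0016  0.0007 -0.1109]
[ 0.23  0.23 -0.1  -0.   -1.24  1.47]
tip [548.32384028 -33.60838548 142.68936567] proj tip [[252.99620171 182.83655261]]
[[324.29246359 172.40674495]
 [380.49922862 161.38240183]]
```

View pics/w2.png

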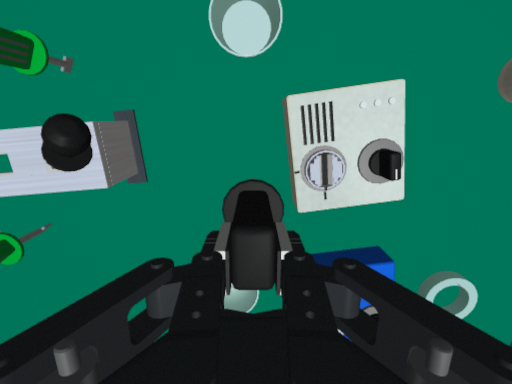

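The wrist view has the dial at (325,170) with its slot nearly vertical in the picture, and the knob at (384,162). The driver is held straight, with its guard at (252,208). Next I'll measure the dial and slot here.

```bash
python3 - <<'E'
from h import *
import pickle
c=pickle.load(open("pics/w2.pkl","rb"));b=cv2.imread("pics/w2.png")
# rectified metric view of the plane z=75, 5 px per mm, 80 mm square about the first estimate
C=np.array([558.1,-125.5]);S=6;N=80*S
i,j=np.meshgrid(np.arange(N),np.arange(N))
X=np.stack([C[0]+40-j/S,C[1]+40-i/S,np.full(i.shape,75.)],-1).reshape(-1,3)
uv=proj(c,X).reshape(N,N,2).astype(np.float32)
w=cv2.remap(b,uv[...,0],uv[...,1],cv2.INTER_CUBIC)
cv2.imwrite("pics/rect.png",cv2.copyMakeBorder(w,0,0,0,0,0))
g=cv2.medianBlur(cv2.cvtColor(w,cv2.COLOR_BGR2GRAY),7)
h=cv2.HoughCircles(g,cv2.HOUGH_GRADIENT,1,50,param1=60,param2=15,minRadius=int(23*S),maxRadius=int(29*S))
for u,v,q in h[0][:3]:print("circle",C[0]+40-v/S,C[1]+40-u/S,q/S)
u,v,q=h[0][0]
m=(np.hypot(i-u,j-v)<19*S)&(g<100)
P=np.c_[C[0]+40-j[m]/S,C[1]+40-i[m]/S].astype(np.float32);print(len(P)/S/S)
print(cv2.minAreaRect(P),P.mean(0));l=cv2.fitLine(P,2,0,.01,.01).ravel();print(l,np.degrees(np.arctan2(l[1],l[0])))
E
```

```text
circle 561.6833320617676 -125.41666793823242 25.133333
269.52777777777777
((560.2723999023438, -119.47572326660156), (37.97089767456055, 18.327693939208984), 13.360227584838867) [ 561.5707 -124.8173]
[ 9.7215277e-01  2.3434795e-01  5.6156378e+02 -1.2481731e+02] 13.553189
```

View pics/rect.png

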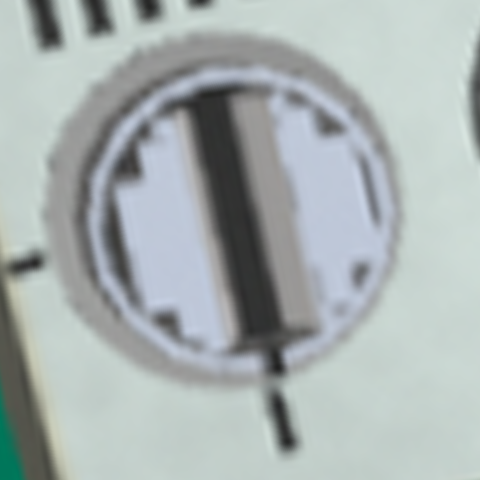

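Dial face centre is (561.3,-125.7), radius 25.4 mm as given, slot at about 13.7°. The top view put it 3 mm lower in x, because I eyeballed the centre with the skirt included. I'll use the wrist value.

```bash
python3 -c "
from h import *
go((561,-125.6,215),283.7)"
```

```text
t 5.6167 pos [548.5 -33.6 272.1] yaw -82.17 j6 1.47 gap 21.3 F [ 0.6  0.3 -1.2]
shift [92.8  0.1 57. ] turn [ 0.0015  0.0006 -0.1024]
```

Call:
play_rows([
  [[25,0,0,0,0,-0.05],[55,0,5,0,0,-0.1],[80,0,20,0,0,-0.1],[93,0,40,0,0,-0.1],[93,0,57,0,0,-0.1]],
])

```text
time_s: 6.03
position: [560.6, -128.1, 214.3]
tcp_rot: [0.0, 0.782, -0.624, -0.001]
ft_force: [-0.3, 0.4, -2.1]
finger_gap: 21.0
```

Call:
play_rows([
  [[0,0,0,0,0,0],[0,0,0,0,0,0],[0,0,0,0,0,0],[0,0,0,0,0,0],[0,0,0,0,0,0]],
])

```text
time_s: 6.45
position: [561.7, -125.4, 217.4]
tcp_rot: [-0.001, 0.784, -0.621, 0.001]
ft_force: [-0.7, -0.7, -1.8]
finger_gap: 21.3
```

```bash
python3 - <<'E'
from h import *
go((561,-125.6,195),283.7)
for n,(x,y,w,h) in {"scene":(110,150,120,100)}.items():
  a=r.capture(n)[...,::-1];cv2.imwrite("pics/s2.png",cv2.resize(a[y:y+h,x:x+w],(600,500),interpolation=cv2.INTER_CUBIC))
E
```

```text
t 6.45 pos [ 561.7 -125.4  217.4] yaw -76.83 j6 1.74 gap 21.3 F [-0.7 -0.7 -1.8]
shift [ 0.1  0.8 22.4] turn [-0.0025 -0.0006 -0.0093]
```

View pics/s2.png

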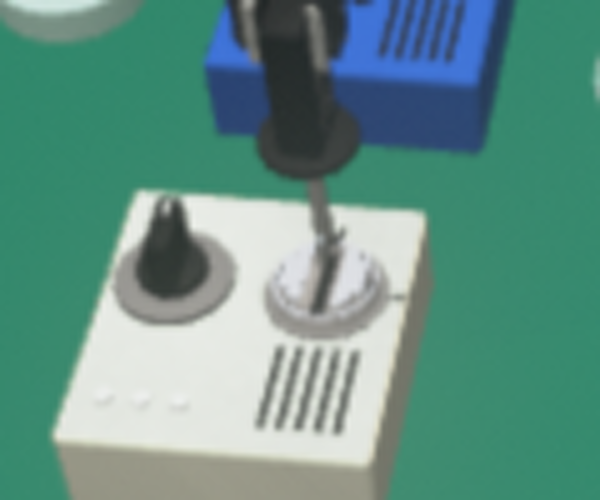

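In the scene crop the blade (330,235) stands over the dial, in line with the slot. I'll lower it in.

Call:
play_rows([
  [[0,0,6,0,0,0],[0,0.3,11,0,0,0],[0,0.5,15,0,0,0],[0,0.5,18,0,0,0],[0,0.5,20,0,0,0]],
])

```text
time_s: 6.92
position: [560.2, -125.9, 195.2]
tcp_rot: [0.0, 0.783, -0.622, -0.0]
ft_force: [0.1, 0.2, -1.6]
finger_gap: 21.3
```

Call:
play_rows([
  [[0,0,0,0,0,0],[0,0,0,0,0,0],[0,0,0,0,0,0],[0,0,0,0,0,0],[0,0,0,0,0,0]],
])

```text
time_s: 7.33
position: [560.6, -126.0, 196.2]
tcp_rot: [-0.0, 0.783, -0.622, 0.0]
ft_force: [-0.3, 0.8, -2.1]
finger_gap: 21.2
```

```bash
python3 -c "
from h import *
go((561,-125.6,194.5),283.7);print(r.get_state()['wrist_torque'].round(2))"
```

```text
t 7.3333 pos [ 560.6 -126.   196.2] yaw -76.87 j6 1.74 gap 21.2 F [-0.3  0.8 -2.1]
shift [-0.3 -0.4  1.7] turn [-0.0004 -0.0001 -0.0099]
[ 0.01 -0.03  0.05]
```

The blade is about 8 mm in with no contact force, so it is in the slot. I'll go slightly deeper and turn.

Call:
play_rows([
  [[0,0,1,0,0,0],[0,0,2,0,0,0],[0,0,2,0,0,0],[0,0,2,0,0,0.06],[0,0,2,0,0,0.14]],
])

```text
time_s: 7.75
position: [560.3, -126.5, 193.9]
tcp_rot: [0.001, 0.737, -0.676, 0.0]
ft_force: [-0.5, -2.7, -2.7]
finger_gap: 21.0
```

Call:
play_rows([
  [[0,0,0,0,0,0.1],[0,0,0,0,0,0.2],[0,0,0,0,0,0.3],[0,0,0,0,0,0.4],[0,0,0,0,0,0.5]],
])

```text
time_s: 8.17
position: [559.9, -127.2, 193.9]
tcp_rot: [-0.001, -0.546, 0.838, -0.0]
ft_force: [-0.5, -3.1, -2.1]
finger_gap: 21.4
```

```bash
python3 -c "
from h import *
go((561,-125.6,194.5),183);print(r.get_state()['wrist_torque'].round(2))"
```

```text
t 8.1667 pos [ 559.9 -127.2  193.9] yaw -113.78 j6 1.09 gap 21.4 F [-0.5 -3.1 -2.1]
shift [-1.9 -0.4 -0.6] turn [-9.0000e-04 -3.0000e-03  1.1034e+00]
[-1.35  0.28  0.14]
```

Call:
play_rows([
  [[0,0,0,0,0,0.1],[0,0,0,0,0,0.2],[0,0,0,0,0,0.3],[0,0,0,0,0,0.4],[0,0,0,0,0,0.5]],
])

```text
time_s: 8.58
position: [559.8, -126.7, 193.9]
tcp_rot: [-0.001, -0.322, 0.947, -0.0]
ft_force: [-0.8, -1.4, -1.0]
finger_gap: 21.2
```

Call:
play_rows([
  [[0,0,0,0,0,0.1],[0,0,0,0,0,0.2],[0,0,0,0,0,0.3],[0,0,0,0,0,0.4],[0,0,0,0,0,0.5]],
])

```text
time_s: 9.0
position: [559.9, -126.2, 193.9]
tcp_rot: [-0.001, -0.078, 0.997, -0.0]
ft_force: [-1.5, -0.8, -0.7]
finger_gap: 21.1
```

Call:
play_rows([
  [[0,0,0,0,0,0.04],[0,0,0,0,0,0.08],[0,0,0,0,0,0.1],[0,0,0,0,0,0.1],[0,0,0,0,0,0.1]],
])

```text
time_s: 9.42
position: [560.1, -126.0, 193.9]
tcp_rot: [-0.001, -0.03, 1.0, -0.0]
ft_force: [-0.7, -1.4, -0.7]
finger_gap: 21.1
```

```bash
python3 -c "
from h import *
go((561,-125.6,194.5),183);print(r.get_state()['wrist_torque'].round(2))
a=r.capture('scene')[...,::-1];cv2.imwrite('pics/s3.png',cv2.resize(a[150:250,110:230],(600,500),interpolation=cv2.INTER_CUBIC))"
```

```text
t 9.4167 pos [ 560.1 -126.   193.9] yaw -176.51 j6 0.0 gap 21.1 F [-0.7 -1.4 -0.7]
shift [-0.9  0.4 -0.6] turn [-0.0001 -0.0012  0.0086]
[-0.15  0.48  0.09]
```

View pics/s3.png

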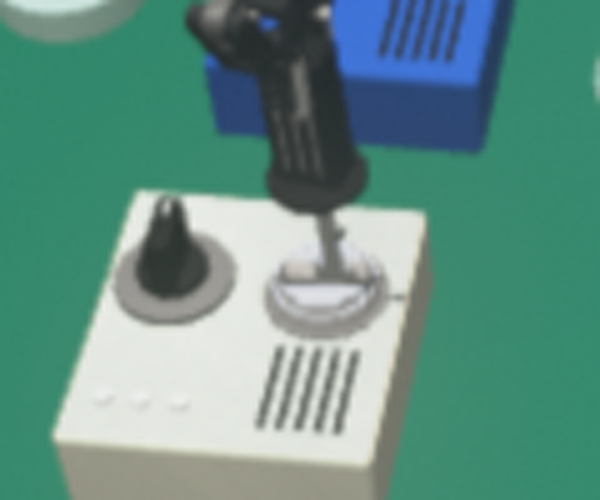

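The slot now lies across the unit, edge to edge at about (280–375, 283), with the blade in it. I'll nudge further to feel for the stop.

Call:
play_rows([
  [[0,0,0,0,0,0.04],[0,0,0,0,0,0.07],[0,0,0,0,0,0.07],[0,0,0,0,0,0.07],[0,0,0,0,0,0.07]],
])

```text
time_s: 9.88
position: [560.2, -125.9, 193.9]
tcp_rot: [-0.0, 0.005, 1.0, 0.0]
ft_force: [-1.1, -0.6, -1.2]
finger_gap: 21.2
```

```bash
python3 -c "
from h import *
go((561,-125.6,194.5),183);print(r.get_state()['wrist_torque'].round(2))"
```

```text
t 9.8833 pos [ 560.2 -125.9  193.9] yaw 179.48 j6 -0.07 gap 21.2 F [-1.1 -0.6 -1.2]
shift [-0.8  0.4 -0.6] turn [ 0.     -0.0008 -0.0615]
[-0.08  0.62  0.12]
```

Call:
play_rows([
  [[0,0,0,0,0,0.04],[0,0,0,0,0,0.08],[0,0,0,0,0,0.08],[0,0,0,0,0,0.08],[0,0,0,0,0,0.08]],
])

```text
time_s: 10.3
position: [560.1, -125.9, 193.9]
tcp_rot: [-0.001, 0.044, 0.999, -0.0]
ft_force: [-2.8, 0.9, -0.7]
finger_gap: 21.2
```

```bash
python3 -c "
from h import *
go((561,-125.6,280),192.5);print(r.get_state()['wrist_torque'].round(2))"
```

```text
t 10.3 pos [ 560.1 -125.9  193.9] yaw 174.92 j6 -0.15 gap 21.2 F [-2.8  0.9 -0.7]
shift [ -0.8   0.4 -86.1] turn [ 1.000e-04 -1.200e-03 -3.068e-01]
[0.1  1.06 0.34]
```

Torque rose to 0.34 N m, so it is at the stop. I'll relax the turn, lift out and go back.

Call:
play_rows([
  [[0,0,0,0,0,-0.06],[0,0,-4,0,0,-0.08],[0,0,-15,0,0,-0.08],[0,0,-45,0,0,-0.08],[0,0,-82,0,0,-0.08]],
])

```text
time_s: 10.72
position: [560.2, -125.7, 274.9]
tcp_rot: [-0.002, 0.005, 1.0, 0.0]
ft_force: [1.6, -0.1, -1.6]
finger_gap: 20.9
```

Call:
play_rows([
  [[0,0,0,0,0,-0.06],[0,0,0,0,0,-0.12],[0,0,0,0,0,-0.18],[0,0,0,0,0,-0.227],[0,0,0,0,0,-0.227]],
])

```text
time_s: 11.13
position: [561.6, -125.9, 276.8]
tcp_rot: [0.002, -0.108, 0.994, -0.0]
ft_force: [-0.4, -0.3, -1.2]
finger_gap: 21.2
```

```bash
python3 - <<'E'
from h import *
go((518.3,278.2,276),192.5)
a=r.capture("wrist")[...,::-1];b=r.capture("top")[...,::-1]
o=np.hstack([cv2.resize(a[120:300,170:350],(400,400)),cv2.resize(b[110:210,290:390],(400,400),interpolation=cv2.INTER_CUBIC)])
cv2.imwrite("pics/w3.png",o)
E
```

```text
t 11.1333 pos [ 561.6 -125.9  276.8] yaw -167.56 j6 0.16 gap 21.2 F [-0.4 -0.3 -1.2]
shift [-44.8 404.    0.7] turn [-0.0006  0.0035 -0.001 ]
```

View pics/w3.png

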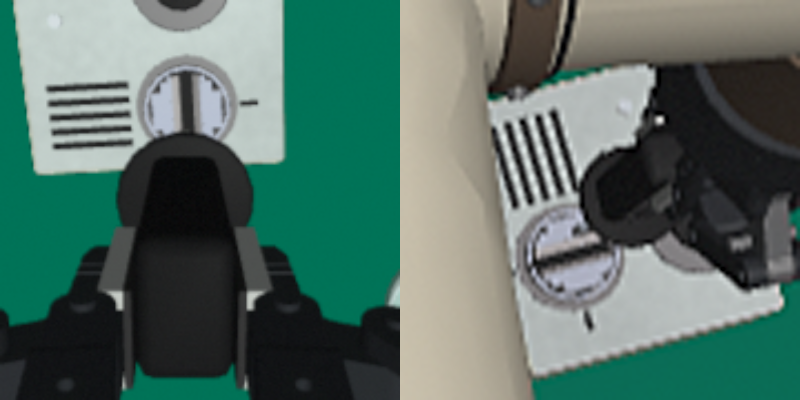

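The selector now stands across the unit (its slot points at the side mark), and the driver sits straight in the hand. Back to the rack.

Call:
play_rows([
  [[-3,25,0,0,0,0],[-7,60,0,0,0,0],[-11,97,0,0,0,0],[-15,134,0,0,0,0],[-19,171,0,0,0,0]],
])

```text
time_s: 11.65
position: [542.3, 46.7, 276.4]
tcp_rot: [0.001, -0.107, 0.994, 0.0]
ft_force: [1.3, 1.3, -2.1]
finger_gap: 21.1
```

Call:
play_rows([
  [[-4,37,0,0,0,0],[-8,74,0,0,0,0],[-12,111,0,0,0,0],[-16,145,0,0,0,0],[-20,175,0,0,0,0]],
])

```text
time_s: 12.07
position: [523.9, 222.8, 276.4]
tcp_rot: [0.001, -0.108, 0.994, 0.001]
ft_force: [0.8, 0.1, -2.0]
finger_gap: 20.8
```

Call:
play_rows([
  [[-2,20,0,0,0,0],[-4,40,0,0,0,0],[-6,53,0,0,0,0],[-6,58,0,0,0,0],[-6,58,0,0,0,0]],
])

```text
time_s: 12.48
position: [517.5, 279.1, 275.8]
tcp_rot: [-0.0, -0.109, 0.994, 0.0]
ft_force: [0.1, -0.5, -2.5]
finger_gap: 20.8
```

Call:
play_rows([
  [[0,0,0,0,0,0],[0,0,0,0,0,0],[0,0,0,0,0,0],[0,0,0,0,0,0],[0,0,0,0,0,0]],
])

```text
time_s: 12.9
position: [517.6, 277.6, 276.2]
tcp_rot: [0.0, -0.108, 0.994, 0.0]
ft_force: [-0.3, -0.5, -2.1]
finger_gap: 21.0
```

```bash
python3 - <<'E'
from h import *
go((518.3,278.2,149.4),192.5)
E
```

```text
t 12.9 pos [517.6 277.6 276.2] yaw -167.62 j6 -0.55 gap 21.0 F [-0.3 -0.5 -2.1]
shift [ -0.7   0.4 126.8] turn [ 0.0001  0.0002 -0.0022]
```

Aligned with the opening. I'll lower slowly: 30 mm to bring the tip near the plate, then in.

Call:
play_rows([
  [[-0.7,0.4,15,0,0,0],[-0.7,0.4,35,0,0,0],[-0.7,0.4,50,0,0,0],[-0.7,0.4,58,0,0,0],[-0.7,0.4,66,0,0,0]],
])

```text
time_s: 13.32
position: [518.2, 278.5, 209.4]
tcp_rot: [-0.0, -0.108, 0.994, -0.0]
ft_force: [0.4, -0.4, -0.9]
finger_gap: 21.0
```

Call:
play_rows([
  [[0,0,8,0,0,0],[0,0,18,0,0,0],[0,0,30,0,0,0],[0,0,42,0,0,0],[0,0,50,0,0,0]],
])

```text
time_s: 13.73
position: [517.8, 278.7, 158.9]
tcp_rot: [-0.0, -0.108, 0.994, -0.0]
ft_force: [-0.6, 1.2, -2.2]
finger_gap: 21.0
```

Call:
play_rows([
  [[0,0,3,0,0,0],[0,0,6,0,0,0],[0,0,8,0,0,0],[0,0,9,0,0,0],[0,0,9,0,0,0]],
])

```text
time_s: 14.15
position: [518.3, 278.9, 151.3]
tcp_rot: [0.0, -0.108, 0.994, 0.0]
ft_force: [-0.4, 0.3, -1.5]
finger_gap: 21.5
```

```bash
python3 - <<'E'
from h import *
go((518.3,278.2,149.4),192.5)
E
```

```text
t 14.15 pos [518.3 278.9 151.3] yaw -167.56 j6 -0.55 gap 21.5 F [-0.4  0.3 -1.5]
shift [ 0.1 -0.7  1.9] turn [ 0.0003  0.0006 -0.0011]
```

Call:
play_rows([
  [[0,0,1,0,0,0],[0,0,1.5,0,0,0],[0,0,2,0,0,0],[0,0,2,0,0,0],[0,0,2,0,0,0]],
])

```text
time_s: 14.57
position: [518.4, 279.1, 150.0]
tcp_rot: [0.001, -0.108, 0.994, 0.0]
ft_force: [-1.8, 0.5, 4.0]
finger_gap: 21.1
```

Call:
play_rows([
  [[0,0,0,0,0,0],[0,0,0,0,0,0],[0,0,0,0,0,0],[0,0,0,0,0,0],[0,0,0,0,0,0]],
], hand=1)

```text
time_s: 14.98
position: [518.1, 278.7, 148.8]
tcp_rot: [-0.0, -0.108, 0.994, -0.0]
ft_force: [0.6, 0.0, 0.9]
finger_gap: 79.8
```

Call:
play_rows([
  [[0,0,0,0,0,0],[0,0,0,0,0,0],[0,0,0,0,0,0],[0,0,-10,0,0,0],[0,0,-20,0,0,0]],
])

```text
time_s: 15.4
position: [517.9, 278.6, 169.3]
tcp_rot: [-0.0, -0.108, 0.994, -0.0]
ft_force: [0.5, 0.4, 0.9]
finger_gap: 85.4
```

Call:
play_rows([
  [[0,0,-20,0,0,0],[0,0,-50,0,0,0],[0,0,-80,0,0,0],[0,0,-100,0,0,0],[0,0,-100,0,0,0]],
])

```text
time_s: 15.82
position: [520.5, 280.1, 276.4]
tcp_rot: [0.006, -0.109, 0.994, 0.003]
ft_force: [0.6, 0.6, 1.7]
finger_gap: 85.4
```

```bash
python3 - <<'E'
from h import *
go((518.4,275.6,261.5),192.17)
a=r.capture("wrist")[...,::-1];s=r.capture("scene")[...,::-1]
o=np.hstack([cv2.resize(a[40:300,120:380],(400,400)),cv2.resize(s[160:300,270:410],(400,400),interpolation=cv2.INTER_CUBIC)])
cv2.imwrite("pics/w4.png",o)
E
```

```text
t 15.8167 pos [520.5 280.1 276.4] yaw -167.52 j6 -0.55 gap 85.4 F [0.6 0.6 1.7]
shift [ 3.2 -4.  14.9] turn [0.0046 0.012  0.0054]
```

View pics/w4.png

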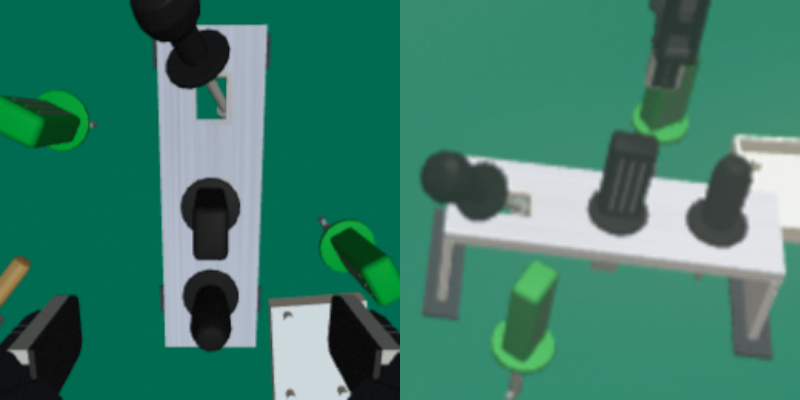

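The flat driver hangs upright in the middle opening: guard at (210,208) in the left crop, handle upright in the scene view. But the neighbouring round driver at the rack's near-selector end is now tipped over in its opening. My carried blade (tip at about 145 mm) passed lower than its handle, so I must have knocked it on the way. I'll check that everything is at rest and that the flat driver's position is right.

Call:
play_rows([
  [[0,0,0,0,0,0],[0,0,0,0,0,0],[0,0,0,0,0,0],[0,0,0,0,0,0],[0,0,0,0,0,0]],
])

```text
time_s: 16.33
position: [517.9, 278.7, 268.4]
tcp_rot: [-0.001, -0.108, 0.994, -0.0]
ft_force: [0.3, 0.5, -0.5]
finger_gap: 85.2
```

Call:
play_rows([
  [[0,0,0,0,0,0],[0,0,0,0,0,0],[0,0,0,0,0,0],[0,0,0,0,0,0],[0,0,0,0,0,0]],
])

```text
time_s: 16.75
position: [518.1, 278.8, 269.0]
tcp_rot: [-0.0, -0.108, 0.994, 0.0]
ft_force: [0.0, -0.3, 0.1]
finger_gap: 85.7
```

```bash
python3 - <<'E'
from h import *
go((518.4,275.6,261.5),192.17)
c=r.calibration("wrist");a=r.capture("wrist")[...,::-1].copy();cv2.imwrite("pics/w5.png",a)
s0=np.load("pics/scene.npy");s1=r.capture("scene");T=r.capture("top")
for k in range(10):s2=r.capture("scene")
d=np.abs(s1.astype(int)-s2).max(2);print("motion max diff",d[160:300,270:410].max())
# flat driver in scene view: start vs now (box about the handle)
for s in(s0,s1):
  k=(s.max(2)<75).astype(np.uint8);k[:,:327]=0;k[:,364:]=0;k[:205]=0;k[245:]=0
  ys,xs=np.where(k);print("scene handle",xs.mean().round(1),ys.mean().round(1),xs.min(),xs.max(),ys.min(),ys.max(),len(xs))
k=(a.max(2)<70).astype(np.uint8);k[:,:228]=0;k[:,280:]=0
for y in range(140,215,8):
  q=np.where(k[y])[0];print(y,(q.min(),q.max()) if len(q) else None)
print("exp guard",proj(c,[[518.1,278,101]]),"top",proj(c,[[518.1,278,181]]))
S=s1[...,::-1];Tb=T[...,::-1]
o=np.hstack([cv2.resize(S[150:310,260:420],(400,400),interpolation=cv2.INTER_CUBIC),cv2.resize(Tb[110:250,70:210],(400,400),interpolation=cv2.INTER_CUBIC)])
cv2.imwrite("pics/f.png",o)
E
```

```text
t 16.75 pos [518.1 278.8 269. ] yaw -167.57 j6 -0.55 gap 85.7 F [ 0.  -0.3  0.1]
shift [ 0.4 -3.2  7.5] turn [0.     0.     0.0046]
motion max diff 7
scene handle 346.7 223.2 336 357 207 240 452
scene handle 348.1 223.5 337 359 207 240 454
140 None
148 None
156 None
164 (np.int64(238), np.int64(266))
172 (np.int64(235), np.int64(271))
180 (np.int64(234), np.int64(271))
188 (np.int64(238), np.int64(267))
196 (np.int64(242), np.int64(263))
204 (np.int64(242), np.int64(263))
212 (np.int64(246), np.int64(259))
exp guard [[252.74581401 174.58479245]] top [[252.7747701  192.67998231]]
```

View pics/f.png

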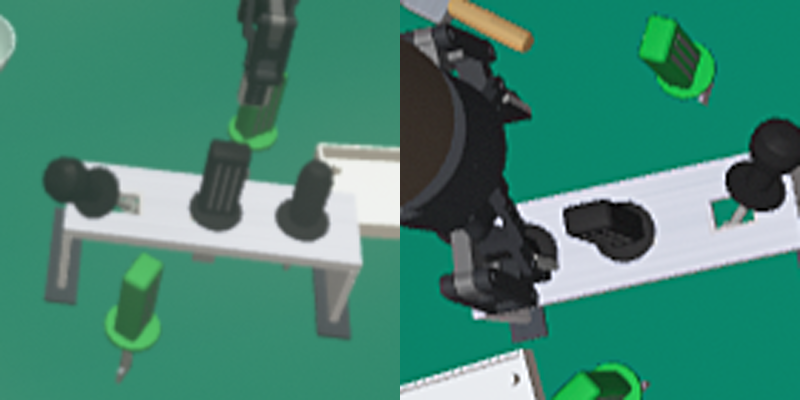

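The flat driver is upright and within about 4 mm of its start, and nothing is moving. The tipped neighbour lies still on the rack. Standing it up again would mean working right beside the finished driver with almost no views left, so I'll leave it, report it and hand in.

```bash
python3 -c "
from h import *
print(r.close_job())"
```

```text
the job is handed in; nothing more can be done
None
```

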